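# Show the press's thrust ball at the magnifier

### The arm

A 6-joint arm with a two-finger parallel gripper is mounted at the origin on the work surface. World frame = base frame: x ahead of the robot, y to its left, z up, the work surface at z = 0. Lengths are in mm, angles in rad, forces in N, time in s.
With the tool pointing down it reaches from about 275 to 750 mm from the base axis. Payload 10.2 kg.
Tool frame: the origin (TCP) lies midway between the tips of the shut fingers; the grasp point (between the pads) lies 19 mm behind it; z points along the fingers, y is the direction in which the jaws open and shut (so a half turn about z gives the same grasp; the last joint's range is limited). The gripper opens to 85 mm and grips with 20 to 120 N. Pads are 22 mm wide; open, the fingers measure 114 mm over their backs; the gripper's body (76 mm by 85 mm) begins 54 mm behind the grasp point. The pads swing forward as they close: fully open they stand 13 mm farther back than shut.
Start: joints at [0.888, 0.313, 1.498, -0, 1.331, -0.223], TCP at [232.992, 470.474, 231.294] pointing down, gripper open.
Joint ranges: [-2.94, 2.94], [-0.97, 2.17], [0.19, 2.56], [-1.23, 4.37], [0.02, 3.11], [-2.88, 2.88]. Speed limits (rad/s): [2.39, 2.39, 3.01, 3.14, 3.14, 3.14].

### API

Orientations are given as a unit quaternion [w, x, y, z].
In Python, from rig import sense, optics, ctrl gives the robot as it stands.
- The arm moves only by the tool play_rows, never from a script. Its argument "plan" is a list of rows, each a list of 7 numbers: the shift along the world's x, y, z in mm, then the turn, a rotation vector about the world's x, y, z in rad, then the opening, from -1 (shut) to 1 (fully open), so that 0 is half open. A call has 1 to 5 rows; each row shifts and turns the pose as measured when the row begins; what a row does not reach is not made up. A row lasts 1/12 s, in which the tool goes at most 41.7 mm and 7.16 degrees, less where a joint would pass 70% of its speed; a pose out of reach is approached as far as the arm can. A call is refused whole if a number of a shift passes 41.7 or a number of a turn 0.125, either way. A call with a gripper value outside its range is refused whole. The fingers move at their own pace and stop on an object; "grip_force" is the grip in N (left out, the last holds). Time passes only in rows, so rows that do not move let the fingers close. It gives the time, the measured TCP pose, the force and the opening at its end, in the units of the state.
- sense(): the state, without advancing time (a new reading comes with each control period).
- optics.capture(name): name is "scene" or "top"; returns a dict with "img" (384x512x3 uint8, blue, green, red), "fx", "fy", "cx", "cy" (pixels), "world_to_cam" (4x4, takes a point from world to camera coordinates). Camera axes: x right, y up, looking along -z (the intrinsics and any distortion apply to the point x, -y, -z); pixel columns grow to the right and rows downward; lengths in mm; the calibration is good to about 2 mm. A picture is of the moment at which its call begins. There is no depth.
- ctrl.finish_job(): hands the job in, once; it reports no verdict.
The state is a dict: "time_s": time; "joints": joint angles; "dq": joint speeds; "tau": joint torques, N m; "eef_pos": TCP position; "ee_rot": TCP orientation; "force": force on the tool from outside, world axes, zero at the start; "wrist_torque": the same for the moment, N m; "grip_width": opening from 0.0 (shut) to 1.0 (fully open).
Only numpy, scipy, OpenCV 4.12 (cv2) and the standard library are available. Lean on these libraries where they do the work, as an engineer would, in place of code of your own. Each camera call takes 0.05 s, during which the arm holds its last target. There are 200 camera calls.

### The job

We are checking a steel thrust ball from the etching press: first set the dimmer dial of the magnifier stand so that its white pointer is at the orange mark, then lift the pale blue ball tray by its wooden handle and carry it to the stand, keeping the steel ball and the brass seat in their pockets without touching them. Finish while holding the tray in the gripper, level and still, with the ball above the white circle and the underside of the tray about 100 mm above the stand's board, so that I can look at the ball through the lens; do not set it down or let go. Leave the ink tin, the palette knife and the brayer where they are.

Things in the scene. Friction and masses are not known exactly. Their poses are not given: they have to be found in the camera images.
- magnifier_stand: Fixed stand: dark grey board, x -100 to +100, y -130 to +290 mm, 12 thick; origin on the bench under the white circle's middle, z up. A post at y +252 bears the round white magnifier head (140 mm wide, 26 thick; centre y +200, z 220), looking down and to -y at the space above the circle. Head's nearest edge: y +160, top 290 high; keep gripper and arm clear of it.
- circle (a point): Middle of the white circle (80 mm diameter) printed on the board, on the board's top face, 12 mm above the bench. Axes as the stand's.
- dimmer (a joint): Dial angle, rad, 0 to 4.71; grows clockwise seen from above. In the stand's frame the white pointer points at yaw 2.356 - value (from +x towards +y). 11 ticks 27 degrees apart; the broad orange mark is the seventh, at value 2.827. Light friction (0.03 N m), no spring, stays where left. Starts between 1.0 and 2.2.
- dimmer_grip (a point): On the dial's axis (x 0, y -85 mm in the stand's frame), 54 mm above the bench, 10 below the top of the bar. Turns with the dial: its x axis runs along the bar to the pointer's white end. Grey bar 42 mm long, 12 wide, 26 tall, on a 48 mm wide skirt 6 thick, on the black box (86 x 86 mm, top 32 above the bench).
- ball_tray: Pale blue enamelled steel tray, 180 mm long (x) by 76 mm wide (y), about 0.26 kg, with a 10 mm outer lip, two round pockets with white rims on its floor (at x +56 and -56 mm), and an upright handle in the middle. Origin: centre of its underside; z up. It starts flat on the bench.
- tray_grip (a point): Centre of the tray's wooden handle bar, 71 mm above its underside. The bar runs along the tray's x: 66 mm long, 14 mm wide (y), 22 mm tall, on two thin steel posts at x +-24 mm; open beneath, except for them. Axes as the tray's.
- pocket_a (a point): Middle of the floor of the pocket at the tray's +x end, 4 mm above the tray's underside. Flat floor, 32 mm inner diameter, white rim 3 mm high.
- pocket_b (a point): The same for the pocket at the tray's -x end.
- pocket_a_ball (a point): Where the ball's centre is when it lies in the middle of pocket a (12.5 mm above its floor).
- pocket_b_ball (a point): The same for pocket b.
- ball_center (a point): Centre of the loose steel ball, 25 mm diameter, 64 g. It lies in one of the two pockets (either one), can roll about 8 mm each way inside it, and jumps the rim when the tray is tipped or jerked.
- seat: Loose brass seat, a disc 22 mm in diameter and 10 mm tall, 30 g, in the other pocket. Origin: centre of its underside.
- ink_tin: Red ink tin, 74 mm diameter, 65 mm tall, loose; a bystander. Origin: centre of its underside.
- palette_knife: Palette knife with a wooden handle, 210 mm long, lying along its x; loose, a bystander.
- brayer: Small black hand roller (38 mm diameter, 90 mm wide) with a wooden handle towards its -x, 140 mm; loose, a bystander. Origin: on the bench below the roller's middle.
- ball: The same ball as a body; its origin turns with it, so go by ball_center.

How it is judged (in metres and radians):
On the way, in this order (a step that is already met when the one before it is completed fails the run):
1. the dimmer's pointer is at the orange mark (value of joint dimmer between 2.707 and 2.947 rad), for 0.2 s.
2. the tray is lifted off the bench by the gripper, ball and seat in their pockets (height (world z) of ball_tray above 0.04 m and contact force between the fingers and ball_tray above 1 N and (distance between ball_center and pocket_a_ball below 0.0165 m or distance between ball_center and pocket_b_ball below 0.0165 m) and (distance between seat and pocket_a below 0.0165 m or distance between seat and pocket_b below 0.0165 m)), for 0.2 s.
At the end, for the whole second after the job is handed in: Gripper alone holds the tray, level within 5 degrees, still, underside 70 to 130 mm above the board; ball's centre within 40 mm of the circle's middle seen from above; ball and seat each in a pocket; dimmer within 0.12 rad of the orange mark (all of step 1 and (distance between ball_center and pocket_a_ball below 0.0165 m or distance between ball_center and pocket_b_ball below 0.0165 m) and (distance between seat and pocket_a below 0.0165 m or distance between seat and pocket_b below 0.0165 m) and horizontal distance between ball_center and circle below 0.04 m and z of ball_tray in the frame of circle between 0.07 and 0.13 m and angle between ball_tray's own z axis and vertical below 0.087 rad and linear speed of ball_tray below 0.02 m/s and angular speed of ball_tray below 0.15 rad/s and linear speed of ball below 0.06 m/s and contact force between the fingers and ball_tray above 1 N and contact force between ball_tray and magnifier_stand below 0.1 N); the arm keeps its last pose, push and grip.
It fails at once if the ball leaves its pocket (not (distance between ball_center and pocket_a_ball below 0.0165 m or distance between ball_center and pocket_b_ball below 0.0165 m)).
It fails at once if the brass seat leaves its pocket (not (distance between seat and pocket_a below 0.0165 m or distance between seat and pocket_b below 0.0165 m)).
It fails at once if the gripper touches the ball or the seat (contact force between any of the arm, the fingers and ball above 0.3 N or contact force between any of the arm, the fingers and seat above 0.3 N).
It fails at once if the ink tin, palette knife or brayer is pushed away or tipped (distance of any of ink_tin, palette_knife, brayer from where it was at the start of the episode above 0.02 m).
It also fails if it takes over 72 s, if anything falls off the work surface, if the arm or the gripper's body presses on something with over 40 N, if the wrist force passes 120 N, or if a joint passes its speed limit or range.

## Working session

There is one attempt and no reset: what is moved stays moved. The work goes in short steps, Python scripts to look and compute and a tool call to move; the robot and the scene stay as the last step left them, time stands still between calls to the robot, and variables do not carry over. Pictures are saved under pics/ and viewed, about 8 in all and at most 12, crops included, and the job is handed in when it is done.

Besides the shell and the picture viewer there is one more tool, called as a command line: name --pt "numbers of a row" for each row, then --argument value for the rest. play_rows: Moves the arm, as the interface text tells. Its arguments: {"type":"object","properties":{"plan":{"type":"array"},"grip_force":{"type":"number"}},"required":["plan"]}

```bash
mkdir -p pics
cat > h.py <<'E'
import numpy as np,cv2
from rig import sense,optics,ctrl
def cap(n,f):
    c=optics.capture(n); cv2.imwrite(f,c['img']); np.save(f[:-4]+'.npy',c,allow_pickle=True); return c
def load(f): return np.load(f,allow_pickle=True).item()
def ray(c,u,v,z):
    W=np.array(c['world_to_cam']);R=W[:3,:3];t=W[:3,3]
    d=R.T@np.array([(u-c['cx'])/c['fx'],-(v-c['cy'])/c['fy'],-1]);o=-R.T@t
    return (o+d*(z-o[2])/d[2]).round(1)
def proj(c,p):
    W=np.array(c['world_to_cam']);q=W[:3,:3]@np.array(p)+W[:3,3]
    return np.array([c['cx']+c['fx']*q[0]/-q[2],c['cy']+c['fy']*q[1]/q[2]]).round(1)
E
python3 - <<'E'
from h import *
a=cap('top','pics/t0.png');b=cap('scene','pics/s0.png')
for c in(a,b):
    print({k:v for k,v in c.items() if k!='img'})
for n in 'ts':
    i=cv2.imread(f'pics/{n}0.png'); cv2.imwrite(f'pics/{n}0b.png',cv2.resize(i,(800,600),interpolation=cv2.INTER_CUBIC))
print(sense())
E
```

```text
{'fx': 376.1923646181298, 'fy': 376.1923646181298, 'cx': 254.32337452317836, 'cy': 191.85664268169103, 'world_to_cam': array([[ 1.90847638e-02, -9.99816307e-01,  1.76769989e-03,
        -8.59630244e+01],
       [ 9.91156985e-01,  1.91516231e-02,  1.31305167e-01,
        -5.94237237e+02],
       [-1.31314902e-01, -7.53860011e-04,  9.91340420e-01,
        -1.02473415e+03],
       [ 0.00000000e+00,  0.00000000e+00,  0.00000000e+00,
         1.00000000e+00]])}
{'fx': 400.87639673090877, 'fy': 400.87639673090877, 'cx': 254.0041957567868, 'cy': 199.21119428928105, 'world_to_cam': array([[ 9.02661208e-01,  4.30336541e-01, -3.63378319e-03,
        -5.01565073e+02],
       [-3.51137329e-01,  7.41364520e-01,  5.71910154e-01,
         2.29553426e+02],
       [ 2.48807795e-01, -5.14965154e-01,  8.20308217e-01,
        -1.16067876e+03],
       [ 0.00000000e+00,  0.00000000e+00,  0.00000000e+00,
         1.00000000e+00]])}
{'time_s': 0.1, 'joints': array([ 8.87605303e-01,  3.13416525e-01,  1.49837285e+00,  7.20321162e-06,
        1.33098871e+00, -2.23401516e-01]), 'dq': array([ 7.13413558e-05,  7.50813949e-04, -1.88054940e-03,  1.24510184e-03,
       -8.24537650e-04,  7.11080575e-04]), 'tau': array([ 1.66073933e-03, -4.12901473e+01, -2.60142642e+01, -1.98584708e-04,
        3.06057271e-03,  3.88890192e-05]), 'eef_pos': array([232.8345372 , 470.2884101 , 230.77637869]), 'ee_rot': array([-2.62714136e-04,  2.27875843e-01,  9.73690017e-01, -5.31325813e-04]), 'force': array([-0.35067441, -0.61638557,  0.06852037]), 'wrist_torque': array([ 0.04525123, -0.01688366,  0.05966867]), 'grip_width': 1.0002312653373562}
```

View pics/t0b.png

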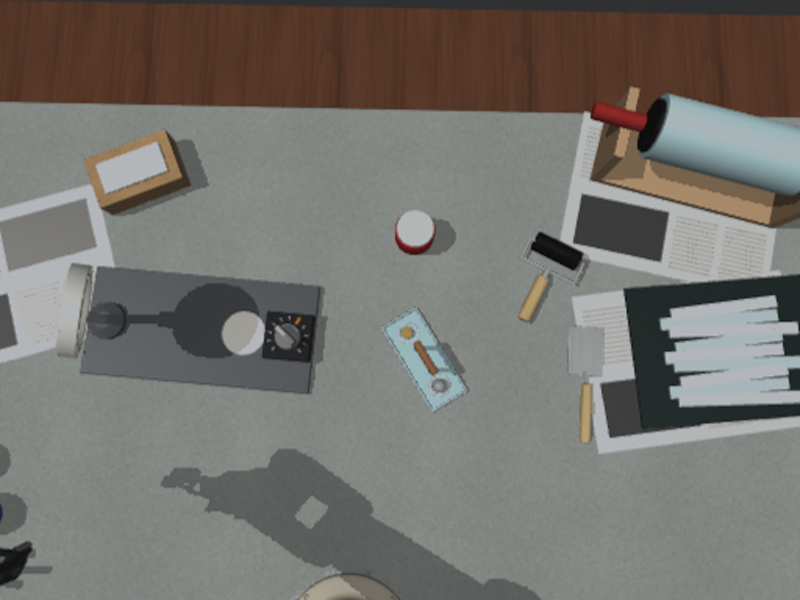

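View pics/s0b.png

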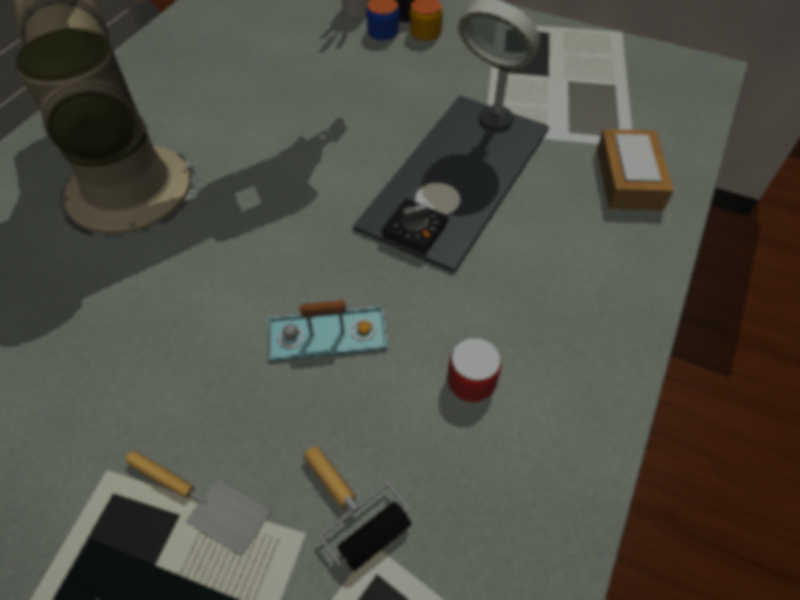

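The top view shows the stand with its circle at (243,333) and the dial at (288,337). The tray is at (426,358), with the ball at its lower end (440,384) and the seat at (407,333). Next I'll measure these.

Run:
```python
from h import *
a=load('pics/t0.npy');b=load('pics/s0.npy')
def blob(m,lo=20):
    n,l,s,c=cv2.connectedComponentsWithStats(m.astype(np.uint8)); return [(c[i].round(1),s[i]) for i in range(1,n) if s[i,4]>lo]
def roi(img,x0,y0,x1,y1):
    m=np.zeros(img.shape[:2],bool);m[y0:y1,x0:x1]=1;return m
i=a['img'];h=cv2.cvtColor(i,cv2.COLOR_BGR2HSV)
# tray
R=roi(i,240,190,305,270)
m=R&(h[...,0]>85)&(h[...,0]<105)&(h[...,1]>45)
pts=np.argwhere(m)[:,::-1].astype(np.float32)
P=np.array([ray(a,u,v,8)[:2] for u,v in pts],np.float32)
r=cv2.minAreaRect(P);print('tray rect',r,cv2.boxPoints(r))
# orange/brown
m=R&((h[...,0]<20))&(h[...,1]>100)
for c,s in blob(m,8): print('brown',c,s,ray(a,*c,12),ray(a,*c,71))
# stand outline (dark)
m=roi(i,40,160,215,260)&(i.max(2)<95)
# circle
m2=roi(i,135,190,172,232)&(i.min(2)>110)
for c,s in blob(m2): print('circle',c,s,ray(a,*c,12))
m=roi(i,168,195,206,235)&(h[...,0]<20)&(h[...,1]>120)
for c,s in blob(m,2): print('orange',c,s,ray(a,*c,32))
for n,c in (('ball',(440*.64,384*.64)),('seat',(407*.64,333*.64))): print(n,ray(a,*c,12))
for q in [(97,268),(80,373),(310,393),(322,288)]: print('corner',ray(a,q[0]*.64,q[1]*.64,12))
print('dial top',ray(a,288*.64,337*.64,64))
c1=cv2.resize(i[195:238,165:210],None,fx=9,fy=9,interpolation=cv2.INTER_CUBIC)
j=b['img'];c2=cv2.resize(j[120:165,240:300],None,fx=6.6,fy=9*43/45,interpolation=cv2.INTER_CUBIC)
H=min(c1.shape[0],c2.shape[0]);cv2.imwrite('pics/d.png',np.hstack([c1[:H],c2[:H]]))
```

```text
tray rect ((492.8019714355469, -124.92218017578125), (175.0399169921875, 71.98309326171875), 32.37099075317383) [[ 399.61285  -141.38187 ]
 [ 438.15256  -202.17873 ]
 [ 585.9911   -108.462494]
 [ 547.4514    -47.665634]]
brown [260.4 212.5] [258 210   6   6  30] [539.8 -93.2  12. ] [535.2 -92.2  71. ]
brown [271.8 228.7] [265 219  15  21  92] [ 493.9 -126.6   12. ] [ 491.9 -123.8   71. ]
circle [155.6 212.9] [142 199  28  29 617] [532.8 208.5  12. ]
orange [190.1 204.9] [188 203   5   5  14] [555.9 106.7  32. ]
ball [ 446.1 -155.1   12. ]
seat [538.  -93.4  12. ]
corner [648.4 487.8  12. ]
corner [453.4 502.   12. ]
corner [425.4  81.1  12. ]
corner [618.8  66.2  12. ]
dial top [523.  115.8  64. ]
```

View pics/d.png

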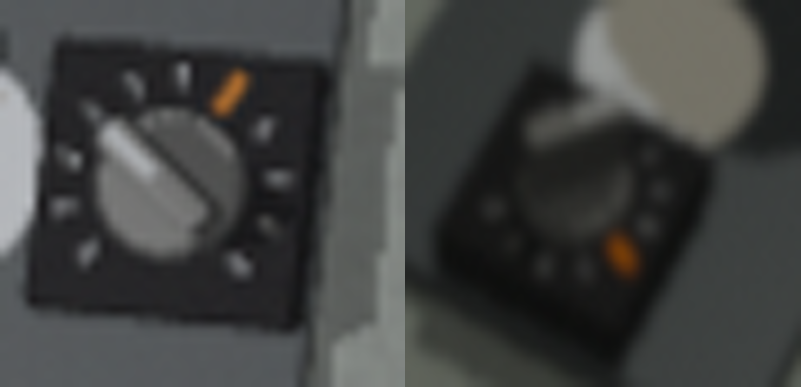

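The white pointer lies along about 45° in the world, near the 4th tick. It has to turn clockwise to the orange mark at roughly −0.54 rad world yaw.

Run:
```python
from h import *
a=load('pics/t0.npy');i=a['img']
# box: rays of corners
q=np.array([(60,38),(325,65),(295,328),(27,300)])/9+[165,195]-0.45
B=np.array([ray(a,u,v,32)[:2] for u,v in q]);print('box',B,B.mean(0))
e=(B[0]-B[1])+(B[3]-B[2]);print('stand y yaw-90',np.degrees(np.arctan2(e[1],e[0]))-90)
e=(B[1]-B[2])+(B[0]-B[3]);print('stand x yaw',np.degrees(np.arctan2(e[1],e[0])))
ctr=B.mean(0)
g=i.min(2)[195:238,165:210]
up=cv2.resize(g,None,fx=9,fy=9,interpolation=cv2.INTER_CUBIC)
m=up>150; m[:, :60]=0; m[:100]=0;m[200:]=0;m[:,180:]=0
n,l,s,c=cv2.connectedComponentsWithStats(m.astype(np.uint8));k=1+np.argmax(s[1:,4])
p=np.argwhere(l==k)[:,::-1]/9+[165,195]-0.45
P=np.array([ray(a,u,v,64)[:2] for u,v in p],np.float32)
print('ptr',s[k],cv2.minAreaRect(P),P.mean(0)); d=P.mean(0)-ctr;print('yaw',np.arctan2(d[1],d[0]))
```

```text
box [[572.4 161. ]
 [565.4  77.1]
 [482.8  83.4]
 [489.9 167.4]] [527.625 122.225]
stand y yaw-90 -4.800353457286278
stand x yaw -4.398705354995538
ptr [106 129  47  46 807] ((534.2828979492188, 131.31314086914062), (18.277790069580078, 4.5148210525512695), 46.73572540283203) [534.4535  131.37532]
yaw 0.9296950075164172
```

play_rows --pt "18 -36 -5 0 0 0.12 1" --pt "18 -36 -5 0 0 0.12 1" --pt "18 -36 -5 0 0 0.12 1" --pt "22 -34 -5 0 0 0.12 1" --pt "26 -30 -5 0 0 0.12 1"

```text
time_s: 0.52
eef_pos: [321.9, 315.6, 207.0]
ee_rot: [-0.001, -0.046, 0.999, -0.0]
force: [0.8, 0.8, 0.1]
grip_width: 1.002
```

play_rows --pt "29 -27 -10 0 0 0.12 1" --pt "29 -27 -10 0 0 0.12 1" --pt "29 -27 -10 0 0 0.12 1" --pt "29 -27 -10 0 0 0.12 1" --pt "29 -27 -10 0 0 0.12 1"

```text
time_s: 0.93
eef_pos: [454.1, 190.4, 161.7]
ee_rot: [-0.001, -0.321, 0.947, -0.0]
force: [-0.2, 1.7, -0.2]
grip_width: 1.0
```

play_rows --pt "28 -27 -10 0 0 0.1 1" --pt "28 -27 -10 0 0 0.03 1" --pt "0 0 0 0 0 0 1"

```text
time_s: 1.18
eef_pos: [514.5, 129.2, 138.3]
ee_rot: [-0.002, -0.386, 0.923, -0.0]
force: [0.7, 0.0, -0.4]
grip_width: 1.001
```

play_rows --pt "13 -7 -20 0 0 0.03 1" --pt "0 0 -25 0 0 0 1" --pt "0 0 -25 0 0 0 1" --pt "0 0 -15 0 0 0 1" --pt "0 0 0 0 0 0 1"

```text
time_s: 1.6
eef_pos: [528.7, 119.4, 48.7]
ee_rot: [-0.002, -0.398, 0.917, -0.0]
force: [0.1, -0.5, -0.5]
grip_width: 0.996
```

Run:
```python
from h import *
a=cap('top','pics/t1.png');b=cap('scene','pics/s1.png')
print(sense()['eef_pos'],sense()['ee_rot'])
c1=cv2.resize(a['img'][170:260,150:230],(400,450),interpolation=cv2.INTER_CUBIC)
c2=cv2.resize(b['img'][100:190,220:300],(400,450),interpolation=cv2.INTER_CUBIC)
cv2.imwrite('pics/d1.png',np.hstack([c1,c2]))
```

```text
[530.10972208 119.6112331   51.58106267] [-1.39125186e-04 -3.98089585e-01  9.17346082e-01 -9.10076474e-04]
```

View pics/d1.png

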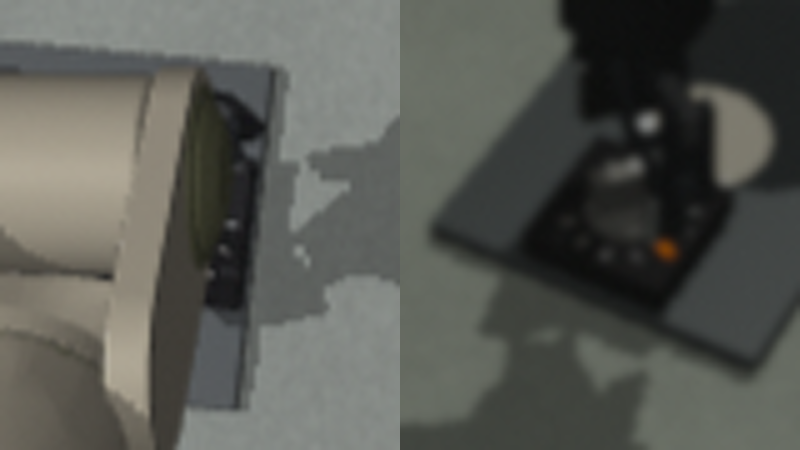

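The dial sits between the open fingers, with the bar along the pads in the scene view. I'll correct the offset and close.

play_rows --pt "-2.5 2.5 -6 0 0 0 1" --pt "0 0 0 0 0 0 1" --pt "0 0 0 0 0 0 -1" --pt "0 0 0 0 0 0 -1" --pt "0 0 0 0 0 0 -1" --grip_force 25

```text
time_s: 2.12
eef_pos: [529.3, 123.2, 49.6]
ee_rot: [0.003, -0.398, 0.917, -0.002]
force: [-0.6, -0.5, 0.5]
grip_width: 0.601
```

play_rows --pt "0 0 0 0 0 0 -1" --pt "0 0 0 0 0 0 -1" --pt "0 0 0 0 0 0 -1" --pt "0 0 0 0 0 0 -1" --pt "0 0 0 0 0 0 -1"

```text
time_s: 2.53
eef_pos: [527.9, 124.8, 50.8]
ee_rot: [0.003, -0.398, 0.917, -0.001]
force: [1.7, -3.3, -3.0]
grip_width: 0.126
```

play_rows --pt "0 0 0 0 0 -0.12 -1" --pt "0 0 0 0 0 -0.12 -1" --pt "0 0 0 0 0 -0.12 -1" --pt "0 0 0 0 0 -0.12 -1" --pt "0 0 0 0 0 -0.12 -1"

```text
time_s: 2.95
eef_pos: [528.4, 123.8, 50.7]
ee_rot: [0.002, -0.099, 0.995, -0.003]
force: [-0.5, -0.5, 0.1]
grip_width: 0.132
```

play_rows --pt "0 0 0 0 0 -0.12 -1" --pt "0 0 0 0 0 -0.12 -1" --pt "0 0 0 0 0 -0.12 -1" --pt "0 0 0 0 0 -0.12 -1" --pt "0 0 0 0 0 -0.12 -1"

```text
time_s: 3.37
eef_pos: [528.2, 122.7, 50.7]
ee_rot: [0.001, 0.211, 0.977, -0.004]
force: [-0.9, 0.1, 1.4]
grip_width: 0.134
```

play_rows --pt "0 0 0 0 0 -0.09 -1" --pt "0 0 0 0 0 0 -1" --pt "0 0 0 0 0 0 -1" --pt "0 0 0 0 0 0 -1"

```text
time_s: 3.7
eef_pos: [528.1, 122.5, 50.7]
ee_rot: [0.0, 0.257, 0.966, -0.004]
force: [-1.5, 0.7, 1.4]
grip_width: 0.132
```

play_rows --pt "0 0 0 0 0 -0.03 -1" --pt "0 0 0 0 0 0 -1" --pt "0 0 0 0 0 0 0.2" --pt "0 0 0 0 0 0 0.2" --pt "0 0 0 0 0 0 0.2"

```text
time_s: 4.12
eef_pos: [528.4, 122.3, 50.7]
ee_rot: [0.001, 0.267, 0.964, -0.004]
force: [-0.2, 0.2, -0.5]
grip_width: 0.549
```

play_rows --pt "0 0 30 0 0 0 1" --pt "0 0 40 0 0 0 1" --pt "0 -15 38 0 0 0 1" --pt "0 -40 0 0 0 0 1" --pt "0 -40 0 0 0 0 1"

```text
time_s: 4.53
eef_pos: [526.5, 29.6, 162.4]
ee_rot: [-0.0, 0.261, 0.965, -0.005]
force: [0.7, -0.1, -0.0]
grip_width: 1.003
```

play_rows --pt "-5 -40 0 0 0 0 1" --pt "-5 -40 0 0 0 0 1" --pt "0 0 0 0 0 0 1"

```text
time_s: 4.78
eef_pos: [516.6, -59.2, 164.6]
ee_rot: [0.003, 0.261, 0.965, -0.006]
force: [-0.5, 0.0, -0.1]
grip_width: 0.993
```

Run:
```python
from h import *
a=cap('top','pics/t2.png');b=cap('scene','pics/s2.png')
s=sense();print(s['eef_pos'],s['ee_rot'],s['joints'])
c1=cv2.resize(a['img'][195:238,165:210],(405,387),interpolation=cv2.INTER_CUBIC)
c2=cv2.resize(b['img'][120:165,240:300],(396,387),interpolation=cv2.INTER_CUBIC)
cv2.imwrite('pics/d2.png',np.hstack([c1,c2]))
```

```text
[516.86615731 -54.65977102 164.35901018] [ 0.00219584  0.25992356  0.96561341 -0.00506564] [-0.32608021  0.36250609  1.61204902 -0.01071698  1.16203618 -1.36674711]
```

View pics/d2.png

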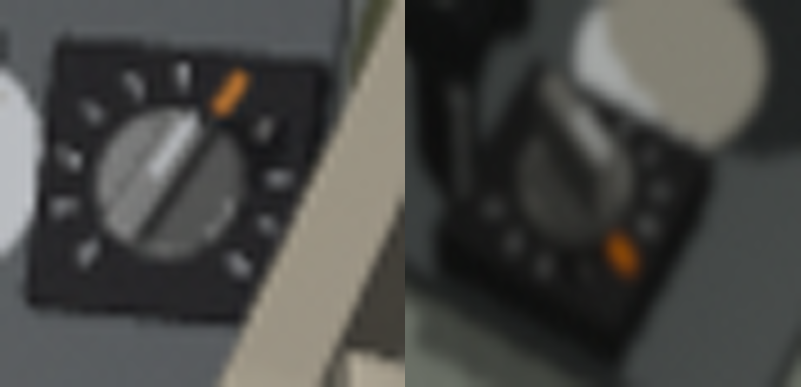

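The pointer now aims at the orange mark in the top view (white strip from about (155,175) to (195,115), mark at (230,92)). I'll measure the angle, along with the tray.

Run:
```python
from h import *
a=load('pics/t2.npy')
up=cv2.resize(a['img'].min(2)[195:238,165:210],None,fx=9,fy=9,interpolation=cv2.INTER_CUBIC)
m=up>150; m[:,:60]=0; m[:100]=0;m[210:]=0;m[:,215:]=0
n,l,s,c=cv2.connectedComponentsWithStats(m.astype(np.uint8));k=1+np.argmax(s[1:,4])
P=np.array([ray(a,u,v,64)[:2] for u,v in np.argwhere(l==k)[:,::-1]/9+[165,195]-0.45],np.float32)
print('ptr',s[k],cv2.minAreaRect(P)); d=P.mean(0)-[527.6,122.2];print(np.arctan2(d[1],d[0]))
# tray handle by two views
for f in('t0','s0'):
    b=load(f'pics/{f}.npy');h=cv2.cvtColor(b['img'],cv2.COLOR_BGR2HSV)
    R=np.zeros(h.shape[:2],bool)
    if f=='t0':R[214:245,262:284]=1
    else:R[188:205,188:226]=1
    m=R&((h[...,0]<20)|(h[...,0]>170))&(h[...,1]>90)
    p=np.argwhere(m)[:,::-1].astype(np.float32);P=np.array([ray(b,u,v,82 if f=='t0' else 71)[:2] for u,v in p],np.float32)
    print(f,len(p),P.mean(0),cv2.minAreaRect(P))
    gr=b['img']
```

```text
ptr [150 121  42  55 821] ((536.1243896484375, 118.5483169555664), (4.386719703674316, 19.47248077392578), 57.90737533569336)
-0.4036958394944883
t0 96 [ 492.08542 -122.81668] ((498.5376281738281, -118.7318115234375), (77.74603271484375, 10.686991691589355), 32.55759811401367)
s0 197 [ 493.4726  -122.38125] ((493.0874938964844, -122.65869903564453), (64.12434387207031, 20.181415557861328), 32.32612991333008)
```

The pointer is at −0.56 rad against a target of −0.55. The tray handle is at (493,−122.8) with yaw 0.564. I'll move above the handle and turn +1.09.

play_rows --pt "-3 -8 0 0.01 0 0.12 1" --pt "-3 -8 0 0 0 0.12 1" --pt "-3 -8 0 0 0 0.12 1" --pt "-3 -8 0 0 0 0.12 1" --pt "-3 -8 0 0 0 0.12 1"

```text
time_s: 5.3
eef_pos: [502.3, -88.8, 163.8]
ee_rot: [0.001, -0.049, 0.999, 0.001]
force: [-0.6, -0.3, -0.3]
grip_width: 1.004
```

play_rows --pt "-3 -8 0 0 0 0.12 1" --pt "-3 -8 0 0 0 0.12 1" --pt "-3 -8 0 0 0 0.12 1" --pt "0 0 0 0 0 0.08 1" --pt "0 0 0 0 0 0 1"

```text
time_s: 5.72
eef_pos: [493.9, -107.5, 163.3]
ee_rot: [-0.0, -0.279, 0.96, 0.002]
force: [-0.2, -0.4, -0.1]
grip_width: 1.0
```

play_rows --pt "-1 -15 -15 0 0 0 1" --pt "0 0 -20 0 0 0 1" --pt "0 0 -15 0 0 0 1" --pt "0 0 0 0 0 0 1" --pt "0 0 0 0 0 0 1"

```text
time_s: 6.13
eef_pos: [494.8, -117.4, 112.4]
ee_rot: [0.001, -0.278, 0.961, 0.002]
force: [-0.3, -0.2, 0.6]
grip_width: 0.998
```

Run:
```python
from h import *
b=cap('scene','pics/s3.png');s=sense();print(s['eef_pos'],s['ee_rot'])
cv2.imwrite('pics/d3.png',cv2.resize(b['img'][130:250,140:290],(750,600),interpolation=cv2.INTER_CUBIC))
```

```text
[ 494.7270152  -117.40834947  112.50183285] [ 0.00099279 -0.27789452  0.96060942  0.00178915]
```

View pics/d3.png

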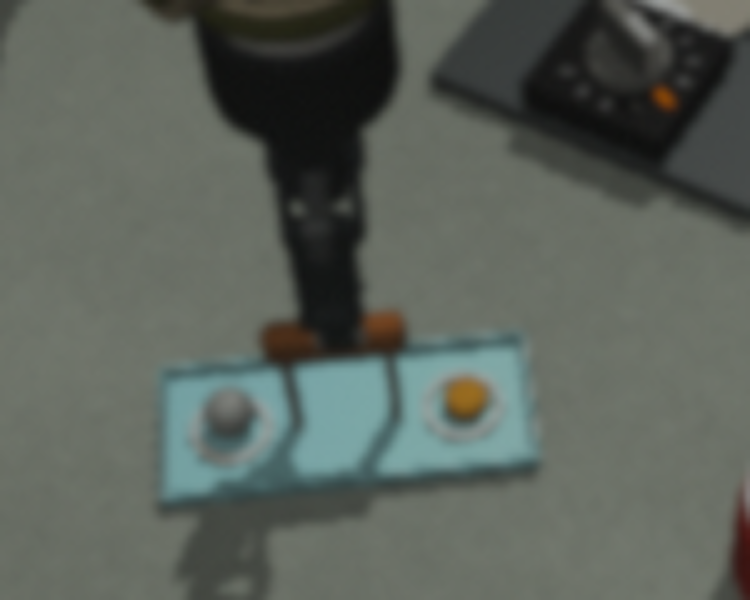

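The fingers are aligned and centred over the handle (about (335,335)), the ball is in the left pocket and the seat in the right. I'll descend with corrections.

play_rows --pt "-2 -6 -10 0 0 0 1" --pt "0 0 -18 0 0 0 1" --pt "0 0 -18 0 0 0 1" --pt "0 0 -12 0 0 0 1" --pt "0 0 0 0 0 0 1"

```text
time_s: 6.6
eef_pos: [494.7, -124.2, 54.9]
ee_rot: [0.004, -0.278, 0.961, -0.001]
force: [0.2, -0.6, -0.6]
grip_width: 1.001
```

play_rows --pt "-1.5 1.5 -2 0 0.008 0 0.3" --pt "0 0 0 0 0 0 -0.1" --pt "0 0 0 0 0 0 -0.3" --pt "0 0 0 0 0 0 -0.45" --pt "0 0 0 0 0 0 -0.55" --grip_force 30

```text
time_s: 7.02
eef_pos: [494.3, -123.5, 55.4]
ee_rot: [0.001, -0.277, 0.961, -0.001]
force: [-0.2, 0.2, -0.2]
grip_width: 0.297
```

play_rows --pt "0 0 0 0 0 0 -0.6" --pt "0 0 0 0 0 0 -0.65" --pt "0 0 0 0 0 0 -0.7" --pt "0 0 0 0 0 0 -0.8" --pt "0 0 0 0 0 0 -1"

```text
time_s: 7.43
eef_pos: [494.5, -123.5, 56.1]
ee_rot: [0.002, -0.277, 0.961, -0.002]
force: [0.5, 0.3, -0.7]
grip_width: 0.156
```

play_rows --pt "0 0 0 0 0 0 -1" --pt "0 0 0 0 0 0 -1" --pt "0 0 0 0 0 0 -1" --pt "0 0 0 0 0 0 -1" --grip_force 60

```text
time_s: 7.77
eef_pos: [494.6, -123.6, 56.2]
ee_rot: [0.002, -0.277, 0.961, -0.002]
force: [0.1, 0.1, -1.1]
grip_width: 0.152
```

play_rows --pt "0 0 2 0 0 0 -1" --pt "0 0 4 0 0 0 -1" --pt "0 0 6 0 0 0 -1" --pt "0 0 8 0 0 0 -1" --pt "0 0 9 0 0 0 -1"

```text
time_s: 8.18
eef_pos: [492.8, -122.7, 85.1]
ee_rot: [-0.0, -0.277, 0.961, 0.0]
force: [0.7, 0.2, -3.5]
grip_width: 0.148
```

play_rows --pt "0 0 9 0 0 0 -1" --pt "0 0 9 0 0 0 -1" --pt "0 0 9 0 0 0 -1" --pt "0 0 9 0 0 0 -1" --pt "0 0 9 0 0 0 -1"

```text
time_s: 8.6
eef_pos: [493.0, -122.8, 136.3]
ee_rot: [0.0, -0.277, 0.961, -0.001]
force: [0.2, 0.2, -4.4]
grip_width: 0.15
```

play_rows --pt "0 0 9 0 0 0 -1" --pt "0 0 8 0 0 0 -1" --pt "0 0 6 0 0 0 -1" --pt "0 0 4 0 0 0 -1" --pt "0 0 2 0 0 0 -1"

```text
time_s: 9.02
eef_pos: [493.5, -123.0, 170.5]
ee_rot: [0.002, -0.277, 0.961, -0.002]
force: [-0.6, 0.5, -4.2]
grip_width: 0.152
```

Run:
```python
from h import *
b=cap('scene','pics/s4.png');s=sense();print(s['eef_pos'],s['ee_rot'],s['force'],s['wrist_torque'],s['joints'])
cv2.imwrite('pics/d4.png',cv2.resize(b['img'][80:240,140:340],(750,600),interpolation=cv2.INTER_CUBIC))
```

```text
[ 493.57896818 -123.04220957  170.68204681] [ 0.00169614 -0.27746094  0.96073383 -0.00174984] [-0.32646013 -0.33796856 -4.10310116] [-0.03162483 -0.07634021  0.02311082] [-4.74862626e-01  3.31479264e-01  1.63821451e+00 -2.38242705e-04
  1.16702987e+00 -2.60786815e+00]
```

View pics/d4.png

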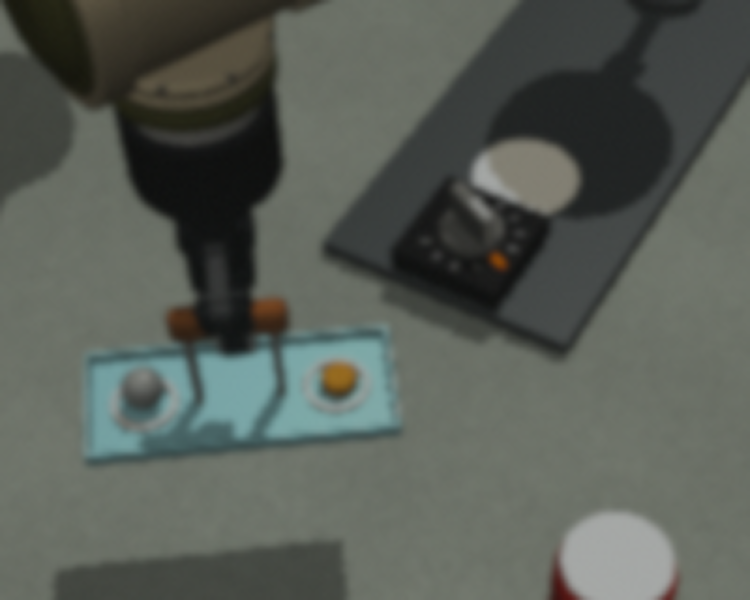

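The tray is lifted and level, with ball and seat in their pockets. I'll carry it smoothly while turning slowly clockwise.

play_rows --pt "1 3 0 0 0 -0.005 -1" --pt "2 6 0 0 0 -0.01 -1" --pt "2.5 8.5 0 0 0 -0.015 -1" --pt "3.3 11.5 0 0 0 -0.02 -1" --pt "4 14.5 0 0 0 -0.025 -1"

```text
time_s: 9.48
eef_pos: [506.0, -78.4, 168.8]
ee_rot: [0.0, -0.237, 0.971, -0.001]
force: [0.2, 1.1, -3.2]
grip_width: 0.154
```

play_rows --pt "5 17 0 0 0 -0.03 -1" --pt "5 17 0 0 0 -0.03 -1" --pt "5 17 0 0 0 -0.03 -1" --pt "5 17 0 0 0 -0.03 -1" --pt "5 17 0 0 0 -0.03 -1"

```text
time_s: 9.9
eef_pos: [530.9, 13.0, 166.2]
ee_rot: [-0.002, -0.158, 0.987, 0.001]
force: [0.2, 0.0, -4.1]
grip_width: 0.154
```

play_rows --pt "5 17 0 0 0 -0.03 -1" --pt "5 17 0 0 0 -0.03 -1" --pt "5 17 0 0 0 -0.03 -1" --pt "5 17 0 0 0 -0.03 -1" --pt "5 17 0 0 0 -0.03 -1"

```text
time_s: 10.32
eef_pos: [555.4, 105.8, 163.2]
ee_rot: [-0.005, -0.079, 0.997, 0.002]
force: [0.7, -0.3, -3.6]
grip_width: 0.15
```

play_rows --pt "5 17 1 0 -0.002 -0.03 -1" --pt "5 16 1 0 -0.002 -0.03 -1" --pt "4.5 14 1 0 -0.002 -0.025 -1" --pt "4 12 1 0 -0.002 -0.02 -1" --pt "3.5 10 1 0 -0.002 -0.015 -1"

```text
time_s: 10.73
eef_pos: [576.2, 183.2, 164.3]
ee_rot: [-0.003, -0.016, 1.0, 0.002]
force: [-0.3, 0.3, -3.4]
grip_width: 0.15
```

play_rows --pt "2.5 8 0 0 0 -0.01 -1" --pt "2 6 0 0 0 -0.01 -1" --pt "1.5 4 0 0 0 -0.005 -1" --pt "1 2 0 0 0 0 -1" --pt "0 1 0 0 0 0 -1"

```text
time_s: 11.15
eef_pos: [582.2, 209.3, 161.3]
ee_rot: [-0.005, -0.003, 1.0, 0.002]
force: [-0.3, 0.2, -3.2]
grip_width: 0.152
```

Run:
```python
from h import *
a=cap('top','pics/t5.png');b=cap('scene','pics/s5.png');s=sense();print(s['eef_pos'],s['ee_rot'],s['force'],s['dq'])
c1=cv2.resize(a['img'][150:250,100:225],(400,320),interpolation=cv2.INTER_CUBIC)
c2=cv2.resize(b['img'][60:180,210:360],(400,320),interpolation=cv2.INTER_CUBIC)
cv2.imwrite('pics/d5.png',np.hstack([c1,c2]))
```

```text
[582.12495638 208.98078043 161.45869585] [-0.00532894 -0.00275925  0.99998013  0.0019327 ] [-0.07356543 -0.4503994  -3.46344985] [-0.00721296 -0.00821784  0.00053687 -0.0037924  -0.00107983 -0.0047831 ]
```

View pics/d5.png

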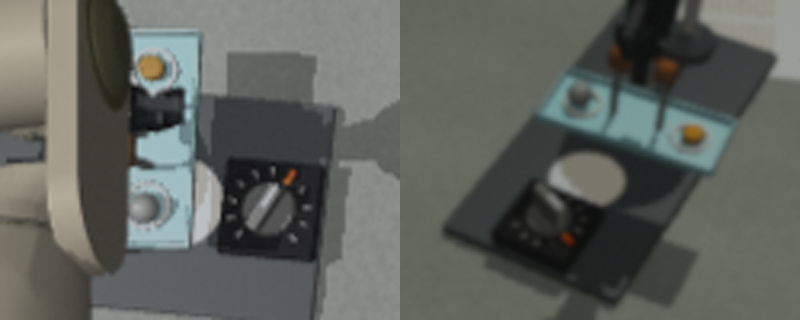

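Tray over the stand: ball at about (148,208) in the top crop, above the circle; seat in the other pocket; pointer still at the orange mark. I'll check the ball position numerically and nudge slightly.

play_rows --pt "1.5 0 1.5 0 -0.003 0 -1" --pt "2 0 2 0 -0.003 0 -1" --pt "2 0 2 0 -0.003 0 -1" --pt "1 0 1 0 0 0 -1" --pt "0 0 0 0 0 0 -1"

```text
time_s: 11.67
eef_pos: [589.5, 207.4, 169.2]
ee_rot: [-0.0, -0.002, 1.0, 0.002]
force: [0.8, 0.8, -4.0]
grip_width: 0.148
```

play_rows --pt "0 0 0 0 0 0 -1" --pt "0 0 0 0 0 0 -1" --pt "0 0 0 0 0 0 -1" --pt "0 0 0 0 0 0 -1" --pt "0 0 0 0 0 0 -1"

```text
time_s: 12.08
eef_pos: [589.5, 207.1, 169.3]
ee_rot: [-0.0, -0.002, 1.0, 0.002]
force: [-0.3, -0.4, -4.8]
grip_width: 0.152
```

Run:
```python
from h import *
a=load('pics/t5.npy');b=load('pics/s5.npy')
print('ball before nudge',ray(a,146.2,215,122),ray(b,277.5,96.7,122))
a=cap('top','pics/t6.png');b=cap('scene','pics/s6.png');s=sense()
for k in('time_s','eef_pos','ee_rot','force','dq','grip_width'):print(k,s[k])
for c in(a,b):
    u,v=proj(c,[533,208,125]).astype(int);g=cv2.medianBlur(c['img'],3)
    h=cv2.cvtColor(g,cv2.COLOR_BGR2HSV)[v-20:v+20,u-20:u+20]
    m=(h[...,1]<30)&(h[...,2]>60)
    print((u,v),proj(c,[533,208,12]))
c1=cv2.resize(a['img'][150:250,100:225],(400,320),interpolation=cv2.INTER_CUBIC)
c2=cv2.resize(b['img'][60:180,210:360],(400,320),interpolation=cv2.INTER_CUBIC)
cv2.imwrite('pics/d6.png',np.hstack([c1,c2]))
```

```text
ball before nudge [519.1 203.6 122. ] [526.8 202.3 122. ]
time_s 12.1833
eef_pos [589.52767075 207.17252956 169.20998927]
ee_rot [-7.58178658e-05 -1.69904029e-03  9.99996995e-01  1.76544785e-03]
force [-0.12764687  0.94556676 -3.45289164]
dq [ 0.00189746  0.00032938 -0.00028033  0.00033725  0.00151229 -0.00074189]
grip_width 0.14964931012596885
(np.int64(144), np.int64(209)) [155.8 212.8]
(np.int64(280), np.int64(95)) [278.6 126.7]
```

View pics/d6.png

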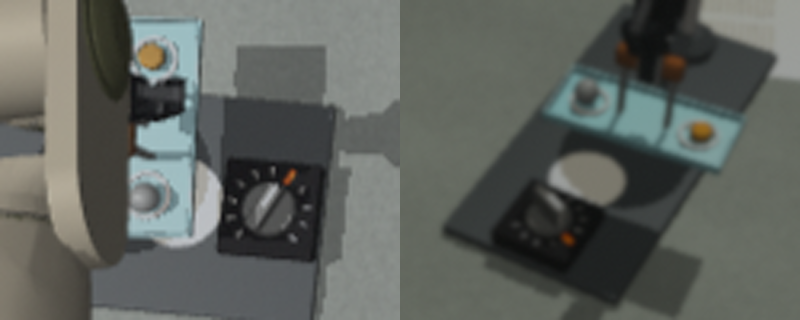

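The ball is about 6 mm from the circle's middle and the tray is level, still and about 101 mm above the board. The pointer is still at orange. Handing in.

```bash
python3 -c "
from rig import ctrl
print(ctrl.finish_job())"
```

```text
the job is handed in; nothing more can be done
None
```

The dial is set to the orange mark and the job is handed in. The arm is holding the tray by its handle, with the ball above the white circle. The hand-in gave no verdict, so the figures below are from my own last checks.

- **Dial:** after the turn, the pointer measured −0.56 rad in the world against a target of about −0.55. In the last picture it still pointed at the orange mark.
- **Tray:** it is level within about 0.004 rad by the tool's orientation. Its underside is about 101 mm above the board, worked out from the tool height, and the arm was still apart from tiny joint speeds.
- **Ball and seat:** both are in their pockets in the last pictures.
- **Ball position:** I estimate the ball about 6–8 mm from the circle's middle, against the 40 mm allowed. This is carried over from two sightings before a final 7 mm nudge, and those two views disagreed by about 8 mm in x.
- **Ink tin, palette knife and brayer:** I kept the arm away from them but took no measurement of their positions at the end.

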